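# Dial the code on the wheel lock of the instrument case and draw its bolt

## Robot

A 7-joint arm with a two-finger parallel gripper is mounted at the origin on a cart in front of the work surface, level with it; the furniture and walls round the work are solid. World frame = base frame: x ahead of the robot, y to its left, z up, the work surface at z = 0. Lengths are in mm, angles in rad, forces in N, time in s.
With the tool pointing down it reaches from about 400 to 875 mm from the base axis. Payload 4.4 kg.
Tool frame: the origin (TCP) lies midway between the tips of the shut fingers; the grasp point (between the pads) lies 19 mm behind it; z points along the fingers, y is the line along which they close (so a half turn about z gives the same grasp; the last joint's range is limited). The gripper opens to 85 mm and grips with 20 to 120 N. Pads are 22 mm wide; open, the fingers measure 114 mm over their backs; the gripper's body (76 mm by 85 mm) begins 54 mm behind the grasp point. The pads swing forward as they close: fully open they stand 13 mm farther back than shut.
Start: joints at [1.07, 0.628, 0.038, 1.517, -0.027, 0.996, -0.02], TCP at [273.827, -589.522, 231.313] pointing down, gripper open.
Joint ranges: [-3.06, 3.06], [-0.37, 2.12], [-1.25, 1.32], [0.18, 2.47], [-1.1, 4.24], [0.23, 1.98], [-2.94, 2.94]. Speed limits (rad/s): [2.57, 2.57, 3.14, 3.14, 3.14, 3.14, 3.14].

## Interface

Orientations are given as [roll, pitch, yaw] about the fixed x, y, z axes, in that order (R = Rz(yaw) Ry(pitch) Rx(roll)).
In Python, from cell import read_state, get_image, finish_job gives the robot as it stands.
- The arm moves only by the tool send_rows, never from a script. Its argument "series" is a list of rows, each an object of numbers: "ax", "ay", "az": the turn, a rotation vector about the tool's x, y, z in rad; "dx", "dy", "dz": the shift along the tool's x, y, z in cm; "hand": the closure, from 0 (fully open) to 1 (shut). In form: [{"ax": .., "ay": .., "az": .., "dx": .., "dy": .., "dz": .., "hand": ..}, ...]. A call has 1 to 10 rows; each row is the pose to reach, as a shift and turn from the pose commanded when the call began, along the tool's axes at that moment; what a row does not reach only later rows make up. A row lasts 1/10 s, in which the tool goes at most 50 mm and 8.59 degrees, less where a joint would pass 70% of its speed; a pose out of reach is approached as far as the arm can. A call with a gripper value outside its range is refused whole. The fingers move at their own pace and stop on an object; the grip force is fixed at half the most. Time passes only in rows, so rows that repeat a pose let the fingers close. It gives the time, the measured TCP pose, the force, the opening and the grip force at its end, in the units of the state.
- read_state(): the state, without advancing time (a new reading comes with each control period).
- get_image(name): name is "side" or "top"; returns a dict with "pixels" (384x512x3 uint8, red, green, blue), "mtx" (3x3 intrinsics, pixels), "R" (3x3) and "t" (3): a world point X has camera coordinates R X + t. Camera axes: x right, y down, z forward; pixel columns grow to the right and rows downward; lengths in mm; the calibration is good to about 2 mm. A picture is of the moment at which its call begins. There is no depth.
- finish_job(): hands the job in; it is judged then, once.
The state is a dict: "clock": time; "qpos": joint angles; "qd": joint speeds; "tau": joint torques, N m; "eef_pos": TCP position; "tool_rot": TCP orientation; "force": force on the tool from outside, world axes, zero at the start; "torque": the same for the moment, N m; "width": finger opening in mm; "gripper_force": force on a finger pad.
Only numpy, scipy, OpenCV 4.12 (cv2) and the standard library are available. Lean on these libraries where they do the work, as an engineer would, in place of code of your own. Each camera call takes 0.05 s, during which the arm holds its last target. There are 200 camera calls.

## Task

Unlock the grey instrument case: roll the left thumbwheel to 4 and the right one to 2 (the numbers are pips, and the number on top counts; left and right as seen from the robot), leaving the middle wheel at 5 where it already stands. Press on the wheels gently, with a steady touch of about 8 N and never more than 12 N. When the code stands, slide the steel bolt tab fully to the right to its stop and let go; leave the things lying on and around the case as they are.

Things in the scene. Friction and masses are not known exactly. Their poses are not given: they have to be found in the camera images.
- case: grey steel instrument case, 150 (x) x 210 (y) x 75 (z) mm, fixed; origin at the centre of its underside, x away from the robot towards its hinges, y left, z up. Its flat top (the panel) is 75 mm up. Three black thumbwheels with white pips stand out of it in a row along y, a steel bolt tab right of them. A fuse pack lies behind the wheels, a crocodile clip in front
- panel_left (a point): point in the plane of the panel under the crest of the left wheel. Each wheel is 64 mm in diameter and 22 mm wide, its axle along the case's y, under the panel; wheels are 40 mm apart, 18 mm between flanks. The crest stands 10 to 18 mm above this point, differently each time and not measured (the same for all three): find it by touch
- panel_middle (a point): the same for the middle wheel, which stays on 5. Every wheel is sprung: it gives way straight down, 0.12 mm a newton after the first 2 N, and bottoms hard at 6 mm. It is rolled by a fingertip pressed on its crest and drawn along the case's x; drag about 3 N at the rim, pressed under about 5 N it slips. No clicks; it stays where it is left
- panel_right (a point): the same point for the right wheel
- wheel_left (a joint): angle of the left wheel, rad: 0 with one pip on top, then 1.0472 more a number: 4 (the code) = 3.1416, 6 = 5.236. Grows as the top of the wheel rolls along the case's +x, away from the robot. End stops at -0.35 and 5.6, so it cannot be rolled past 6 to 1. Starts anywhere from 1 to 3
- wheel_middle (a joint): angle of the middle wheel; code number 5 = 4.1888, where it starts. Counts as wheel_left does.
- wheel_right (a joint): angle of the right wheel; code number 2 = 1.0472. Starts anywhere from 3 to 5, so that its top has to roll towards the robot. Counts as wheel_left does.
- bolt (a joint): travel of the bolt, m: 0 locked, 0.014 fully open at its stop; grows along the case's -y (to the right). Fins under the panel must enter slots in the wheels: it stops hard after about 2 mm unless all three wheels are within about 0.14 rad of their code numbers. Slides with about 2.5 N of friction and stays where it is left
- bolt_tab (a point): centre of the bolt's steel tab, a ribbed block 14 mm (x) x 22 mm (y) that stands 20 mm above the panel; the point is 11 mm above the panel. When locked it lies 57 mm right of the middle of the right wheel, with 35 mm free between that wheel's flank and the tab. It may be pushed or pinched.
- fuse_pack: bystander, cream box 30x50x16 mm lying on the back edge of the case top, origin at its underside
- croc_black: bystander, black crocodile clip 13x52x13 mm on the front edge of the case top
- heat_sink: bystander, finned heat sink 30x35x18 mm on the bench right of the case
- test_pcb: bystander, circuit board 50x66x10 mm on the bench in front of the case
- solder_reel: bystander, solder reel 53 mm across, 24 mm high, right of the case

How it is judged (in metres and radians):
On the way, in this order (a step that is already met when the one before it is completed fails the run):
1. the wheels stand at 4, 5 and 2 with the bolt still locked (value of joint wheel_left between 2.922 and 3.362 rad and value of joint wheel_middle between 3.969 and 4.409 rad and value of joint wheel_right between 0.827 and 1.267 rad and value of joint bolt below 0.004 m), for 0.2 s.
2. the bolt is drawn fully open (value of joint bolt above 0.012 m), for 0.2 s.
At the end, for the whole second after the job is handed in: the three wheels read 4, 5 and 2 (each within 0.22 rad of the number), and the bolt is open by more than 12 of its 14 mm (value of joint wheel_left between 2.922 and 3.362 rad and value of joint wheel_middle between 3.969 and 4.409 rad and value of joint wheel_right between 0.827 and 1.267 rad and value of joint bolt above 0.012 m); the robot touches nothing.
It fails at once if a finger presses a wheel with more than 15 N (contact force between the fingers and wheel_left above 15 N or contact force between the fingers and wheel_middle above 15 N or contact force between the fingers and wheel_right above 15 N).
It fails at once if the middle wheel is rolled off its number by more than 0.22 rad (value of joint wheel_middle below 3.969 rad or value of joint wheel_middle above 4.409 rad).
It fails at once if a bystander is pushed away by more than 20 mm (distance of any of fuse_pack, croc_black, heat_sink, test_pcb, solder_reel from where it was at the start of the episode above 0.02 m).
It also fails if it takes over 72 s, if anything falls off the work surface, if the arm or the gripper's body presses on something with over 40 N, if the wrist force passes 120 N, or if a joint passes its speed limit or range.

## Working session

There is one attempt and no reset: what is moved stays moved. The work goes in short steps, Python scripts to look and compute and a tool call to move; the robot and the scene stay as the last step left them, time stands still between calls to the robot, and variables do not carry over. Pictures are saved under pics/ and viewed, at most 10 in all, crops included, and the job is handed in when it is done.

Besides the shell and the picture viewer there is one more tool, called after "Request:" as name(argument=value, ...) on one line, values as JSON. send_rows: Moves the arm, as the interface text tells. Its arguments: {"type":"object","properties":{"series":{"type":"array","items":{"type":"object","properties":{"ax":{"type":"number"},"ay":{"type":"number"},"az":{"type":"number"},"dx":{"type":"number"},"dy":{"type":"number"},"dz":{"type":"number"},"hand":{"type":"number"}}}}},"required":["series"]}

```bash
mkdir -p pics; python3 - <<'E'
from cell import *
import cv2,numpy as np
s=read_state();print(s)
for n in("top","side"):
    g=get_image(n);cv2.imwrite(f"pics/{n}0.png",cv2.resize(g["pixels"][:,:,::-1],None,fx=1.5,fy=1.5,interpolation=cv2.INTER_CUBIC))
    np.savez(f"{n}0.npz",**g);print(n,g["mtx"],g["R"],g["t"])
E
```

```text
{'clock': 0.0, 'qpos': array([ 1.07023416,  0.62936113,  0.03843885,  1.51835893, -0.02701197,
        0.9963083 , -0.02001133]), 'qd': array([ 0.0016114 ,  0.00149561,  0.00077828, -0.00025162, -0.00201145,
        0.00050065,  0.00018965]), 'tau': array([ 1.05508570e-03, -5.63378727e+01,  1.22606557e+00, -1.93445259e+01,
        1.08968068e-02,  1.04820920e-02,  7.54333342e-07]), 'eef_pos': array([ 273.54422184, -588.9488897 ,  230.38221637]), 'tool_rot': array([-3.13967483e+00,  1.41865785e-05,  4.34747046e-01]), 'force': array([-0.27814947, -0.28630716, -0.90275076]), 'torque': array([-0.03166036,  0.02001004,  0.00486148]), 'gripper_force': 0.0, 'width': 85.32717411516359}
top [[350.98329488   0.         254.09247149]
 [  0.         350.98329488 189.31360603]
 [  0.           0.           1.        ]] [[ 0.00715445 -0.99996755  0.00370255]
 [-0.98827423 -0.00763544 -0.15249834]
 [ 0.15252167 -0.0025681  -0.98829679]] [-135.36589837  521.82953968  887.77105023]
side [[451.40033792   0.         251.82124424]
 [  0.         451.40033792 192.65289487]
 [  0.           0.           1.        ]] [[ 0.99074195 -0.13575053 -0.00147513]
 [-0.06772278 -0.48478244 -0.87200895]
 [ 0.11766056  0.86403575 -0.48948771]] [-544.52141979   56.38880073 1269.26841574]
```

View pics/top0.png

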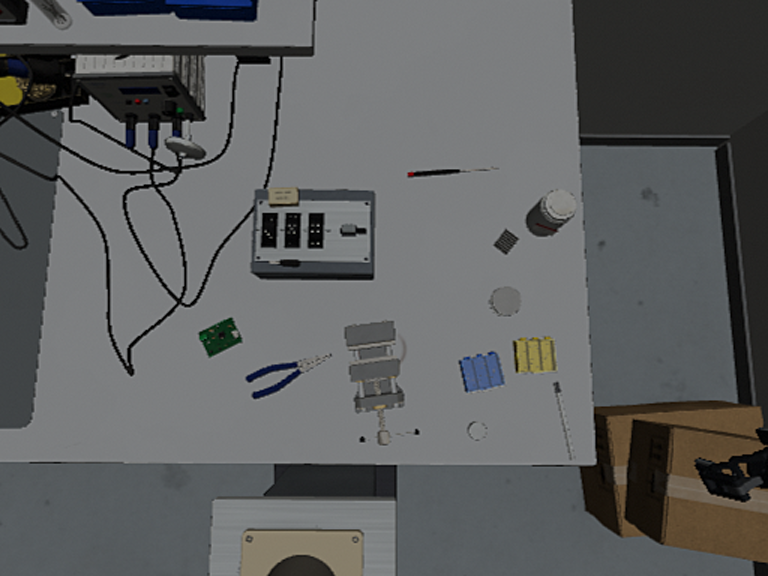

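View pics/side0.png

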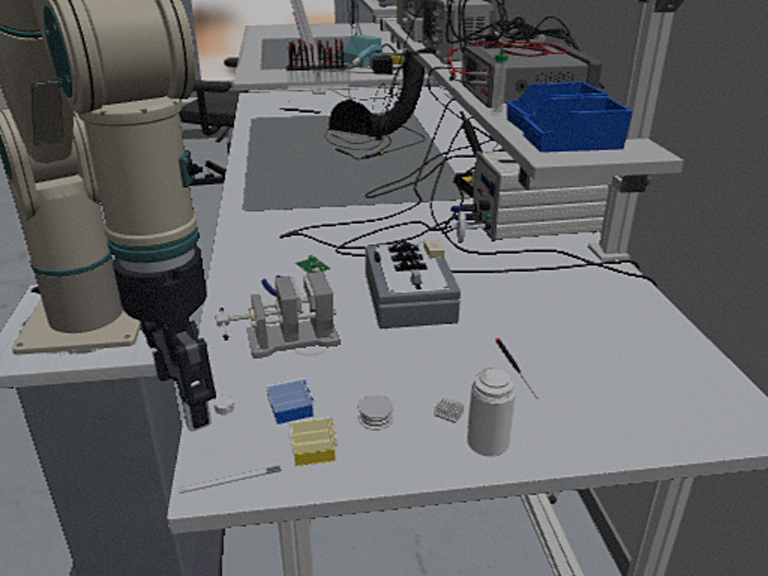

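The top view shows the case at about (250–375, 190–278) in the 1.5x image. The wheels are at x≈270, 293 and 316, y≈230, and the tab is at (355, 230). I'll zoom in on both views.

```bash
python3 - <<'E'
import cv2,numpy as np
a=np.load("top0.npz")["pixels"][120:192,162:256,::-1]
b=np.load("side0.npz")["pixels"][152:222,236:312,::-1]
cv2.imwrite("pics/c1.png",cv2.resize(a,None,fx=8,fy=8,interpolation=cv2.INTER_CUBIC))
cv2.imwrite("pics/c2.png",cv2.resize(b,None,fx=8,fy=8,interpolation=cv2.INTER_CUBIC))
E
```

```text
(no output)
```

View pics/c1.png

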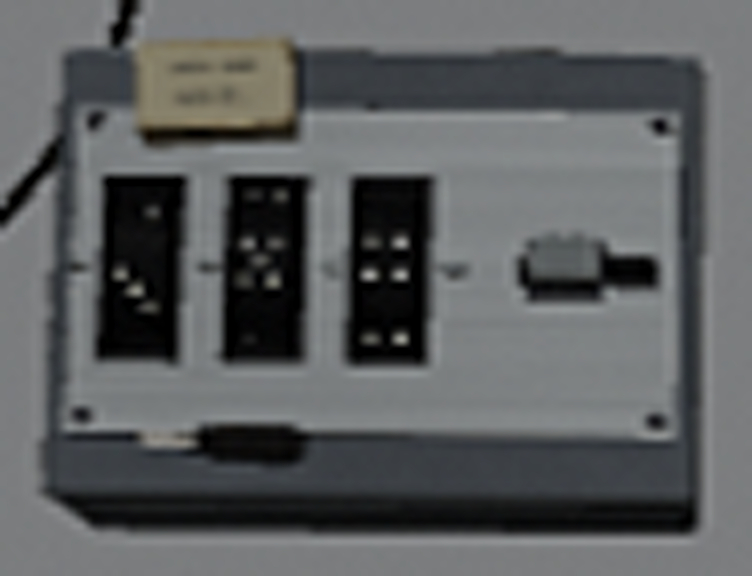

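View pics/c2.png

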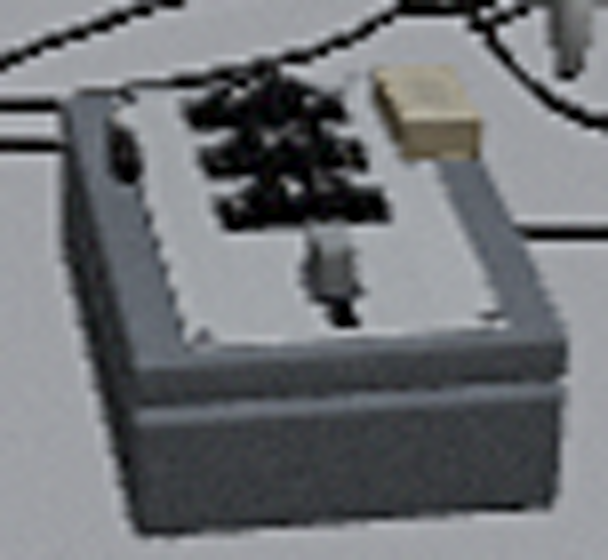

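The top crop shows the left wheel's 3 just robot-side of the crest (135, 290), the middle 5 at (260, 260) and the right 4 at about (386, 257). The index marks on the panel are at (75, 267), (208, 267), (335, 268) and (455, 270), and the tab is at about (567, 262). The side crop agrees with this. Next I'll convert these to world coordinates.

```bash
cat > h.py <<'E'
import numpy as np
def back(g,uv,z):
    r=np.linalg.inv(g["mtx"])@[uv[0],uv[1],1]; R=g["R"];c=-R.T@g["t"];d=R.T@r
    return c+d*(z-c[2])/d[2]
def proj(g,X):
    p=g["mtx"]@(g["R"]@np.array(X)+g["t"]);return p[:2]/p[2]
def crop(u,o,f=8): return [(u[0]+.5)/f-.5+o[0],(u[1]+.5)/f-.5+o[1]]
E
python3 - <<'E'
import numpy as np
from h import *
np.set_printoptions(precision=1,suppress=True)
t=np.load("top0.npz");s=np.load("side0.npz")
T=lambda u,z:back(t,crop(u,(162,120)),z)
S=lambda u,z:back(s,crop(u,(236,152)),z)
for n,u,z in [("ctl",(65,52),75),("ctr",(703,62),75),("cbr",(693,500),75),("cbl",(47,490),75),
 ("s1",(97,120),75),("s2",(660,125),75),("s3",(655,422),75),("s4",(82,413),75),
 ("m1",(75,267),75),("m2",(208,267),75),("m3",(335,268),75),("m4",(455,270),75),
 ("slLt",(144,178),75),("slLb",(137,360),75),("slRt",(392,178),75),("slRb",(388,362),75),
 ("tab",(567,258),95),("5",(260,261),88),("3",(135,290),88),("4",(386,257),88)]:
    print(n,T(u,z))
print("side")
for n,u,z in [("nearL",(65,95),75),("nearR",(135,372),75),("farR",(567,345),75),("tabtop",(328,232),95),("s3",(200,335),75),("s2",(492,316),75)]: print(n,S(u,z))
E
```

```text
ctl [683.1  90.5  75. ]
ctr [ 681.4 -118.    75. ]
cbr [ 536.1 -116.2   75. ]
cbl [537.7  89.8  75. ]
s1 [660.1  79.1  75. ]
s2 [ 660.  -104.2   75. ]
s3 [ 561.3 -103.8   75. ]
s4 [562.8  79.8  75. ]
m1 [610.9  84.1  75. ]
m2 [611.2  41.2  75. ]
m3 [611.2   0.2  75. ]
m4 [610.9 -38.6  75. ]
slLt [640.7  63.   75. ]
slLb [580.3  62.9  75. ]
slRt [641.4 -17.5  75. ]
slRb [580.3 -17.8  75. ]
tab [609.9 -75.9  95. ]
5 [609.9  22.2  88. ]
3 [600.1  61.6  88. ]
4 [611.6 -17.9  88. ]
side
nearL [537.   89.7  75. ]
nearR [ 534.6 -122.7   75. ]
farR [ 679.8 -124.8   75. ]
tabtop [608.2 -71.4  95. ]
s3 [ 559.5 -101.1   75. ]
s2 [ 659.4 -101.8   75. ]
```

Case yaw is about 0 and the measured sizes match: wheels at x≈611 and y≈62.5, 22.3 and -17.7, tab at y≈-75. The left wheel reads about 1.78 rad and the right about 3.19. Now moving above the left wheel with the fingers shut.

Request:
send_rows(series=[{"dx": 3.5,"dy": -2.7,"dz": 0,"az": 0.04,"hand": 1},{"dx": 7,"dy": -5.4,"az": 0.09,"hand": 1},{"dx": 10.5,"dy": -8.1,"az": 0.14,"hand": 1},{"dx": 14,"dy": -10.8,"az": 0.19,"hand": 1},{"dx": 17.5,"dy": -13.5,"az": 0.24,"hand": 1},{"dx": 21,"dy": -16.2,"az": 0.29,"hand": 1},{"dx": 24.5,"dy": -18.9,"az": 0.34,"hand": 1},{"dx": 28,"dy": -21.6,"az": 0.39,"hand": 1},{"dx": 31,"dy": -24,"az": 0.4347,"hand": 1},{"dx": 31,"dy": -24,"az": 0.4347,"hand": 1}])

```text
invalid input at $.series[0]: expected keys ax, ay, az, dx, dy, dz, hand
```

Request:
send_rows(series=[{"ax": 0,"ay": 0,"dx": 3.5,"dy": -2.7,"dz": 0,"az": 0.04,"hand": 1},{"ax": 0,"ay": 0,"dz": 0,"dx": 7,"dy": -5.4,"az": 0.09,"hand": 1},{"ax": 0,"ay": 0,"dz": 0,"dx": 10.5,"dy": -8.1,"az": 0.14,"hand": 1},{"ax": 0,"ay": 0,"dz": 0,"dx": 14,"dy": -10.8,"az": 0.19,"hand": 1},{"ax": 0,"ay": 0,"dz": 0,"dx": 17.5,"dy": -13.5,"az": 0.24,"hand": 1},{"ax": 0,"ay": 0,"dz": 0,"dx": 21,"dy": -16.2,"az": 0.29,"hand": 1},{"ax": 0,"ay": 0,"dz": 0,"dx": 24.5,"dy": -18.9,"az": 0.34,"hand": 1},{"ax": 0,"ay": 0,"dz": 0,"dx": 28,"dy": -21.6,"az": 0.39,"hand": 1},{"ax": 0,"ay": 0,"dz": 0,"dx": 31,"dy": -24,"az": 0.4347,"hand": 1},{"ax": 0,"ay": 0,"dz": 0,"dx": 31,"dy": -24,"az": 0.4347,"hand": 1}])

```text
clock: 1.1
eef_pos: [456.9, -234.6, 230.9]
tool_rot: [-3.138, -0.001, 0.01]
force: [0.4, 0.1, 0.4]
width: -0.1
gripper_force: 0.0
```

Request:
send_rows(series=[{"ax": 0,"ay": 0,"az": 0,"dx": 2,"dy": -4,"dz": 0,"hand": 1},{"ax": 0,"ay": 0,"az": 0,"dx": 4,"dy": -8,"dz": 0,"hand": 1},{"ax": 0,"ay": 0,"az": 0,"dx": 6,"dy": -12,"dz": 0,"hand": 1},{"ax": 0,"ay": 0,"az": 0,"dx": 8,"dy": -16,"dz": 1,"hand": 1},{"ax": 0,"ay": 0,"az": 0,"dx": 10,"dy": -20,"dz": 2,"hand": 1},{"ax": 0,"ay": 0,"az": 0,"dx": 12,"dy": -24,"dz": 4,"hand": 1},{"ax": 0,"ay": 0,"az": 0,"dx": 14,"dy": -28,"dz": 6,"hand": 1},{"ax": 0,"ay": 0,"az": 0,"dx": 14.9,"dy": -30.4,"dz": 8,"hand": 1},{"ax": 0,"ay": 0,"az": 0,"dx": 14.9,"dy": -30.4,"dz": 10,"hand": 1},{"ax": 0,"ay": 0,"az": 0,"dx": 14.9,"dy": -30.4,"dz": 11,"hand": 1}])

```text
clock: 2.1
eef_pos: [601.6, 63.0, 119.0]
tool_rot: [3.141, 0.004, 0.002]
force: [0.0, -0.3, 0.3]
width: 0.6
gripper_force: 0.0
```

```bash
python3 - <<'E'
from cell import *
s=read_state();print(s["clock"],s["eef_pos"],s["tool_rot"],s["force"])
E
```

```text
2.1 [601.62429506  62.97778984 119.02335059] [3.14084827e+00 3.58775404e-03 1.77558489e-03] [ 0.02323509 -0.31017708  0.27151404]
```

Request:
send_rows(series=[{"ax": 0,"ay": 0,"az": 0,"dx": 0,"dy": 0,"dz": 1,"hand": 1},{"ax": 0,"ay": 0,"az": 0,"dx": 0,"dy": 0,"dz": 2,"hand": 1},{"ax": 0,"ay": 0,"az": 0,"dx": 0,"dy": 0,"dz": 2.5,"hand": 1},{"ax": 0,"ay": 0,"az": 0,"dx": 0,"dy": 0,"dz": 2.6,"hand": 1},{"ax": 0,"ay": 0,"az": 0,"dx": 0,"dy": 0,"dz": 2.6,"hand": 1},{"ax": 0,"ay": 0,"az": 0,"dx": 0,"dy": 0,"dz": 2.6,"hand": 1}])

```text
clock: 2.7
eef_pos: [603.3, 62.6, 95.9]
tool_rot: [-3.141, -0.001, -0.0]
force: [0.2, 0.7, 0.2]
width: 0.2
gripper_force: 0.0
```

Request:
send_rows(series=[{"ax": 0,"ay": 0,"az": 0,"dx": 0,"dy": 0,"dz": 0.1,"hand": 1},{"ax": 0,"ay": 0,"az": 0,"dx": 0,"dy": 0,"dz": 0.2,"hand": 1},{"ax": 0,"ay": 0,"az": 0,"dx": 0,"dy": 0,"dz": 0.2,"hand": 1}])

```text
clock: 3.0
eef_pos: [602.8, 62.8, 93.3]
tool_rot: [-3.142, -0.0, 0.0]
force: [-0.1, -1.0, 0.1]
width: -0.0
gripper_force: 0.0
```

Request:
send_rows(series=[{"ax": 0,"ay": 0,"az": 0,"dx": 0,"dy": 0,"dz": 0.05,"hand": 1},{"ax": 0,"ay": 0,"az": 0,"dx": 0,"dy": 0,"dz": 0.1,"hand": 1},{"ax": 0,"ay": 0,"az": 0,"dx": 0,"dy": 0,"dz": 0.1,"hand": 1}])

```text
clock: 3.3
eef_pos: [602.8, 62.7, 92.2]
tool_rot: [3.142, 0.0, 0.0]
force: [0.4, 0.2, 0.0]
width: -0.2
gripper_force: 0.0
```

Request:
send_rows(series=[{"ax": 0,"ay": 0,"az": 0,"dx": 0,"dy": 0,"dz": 0.05,"hand": 1},{"ax": 0,"ay": 0,"az": 0,"dx": 0,"dy": 0,"dz": 0.1,"hand": 1},{"ax": 0,"ay": 0,"az": 0,"dx": 0,"dy": 0,"dz": 0.1,"hand": 1}])

```text
clock: 3.6
eef_pos: [602.8, 62.7, 91.2]
tool_rot: [3.142, 0.0, 0.0]
force: [-0.5, 0.1, -0.2]
width: 0.1
gripper_force: 0.0
```

Request:
send_rows(series=[{"ax": 0,"ay": 0,"az": 0,"dx": 0,"dy": 0,"dz": 0.05,"hand": 1},{"ax": 0,"ay": 0,"az": 0,"dx": 0,"dy": 0,"dz": 0.1,"hand": 1},{"ax": 0,"ay": 0,"az": 0,"dx": 0,"dy": 0,"dz": 0.1,"hand": 1}])

```text
clock: 3.9
eef_pos: [602.8, 62.7, 90.3]
tool_rot: [3.142, 0.0, 0.0]
force: [-0.4, 0.5, 0.1]
width: 0.0
gripper_force: 0.0
```

Request:
send_rows(series=[{"ax": 0,"ay": 0,"az": 0,"dx": 0,"dy": 0,"dz": 0.05,"hand": 1},{"ax": 0,"ay": 0,"az": 0,"dx": 0,"dy": 0,"dz": 0.1,"hand": 1},{"ax": 0,"ay": 0,"az": 0,"dx": 0,"dy": 0,"dz": 0.1,"hand": 1}])

```text
clock: 4.2
eef_pos: [602.8, 62.7, 89.3]
tool_rot: [3.142, 0.0, 0.0]
force: [0.1, 0.1, 0.0]
width: 0.3
gripper_force: 0.0
```

Request:
send_rows(series=[{"ax": 0,"ay": 0,"az": 0,"dx": 0,"dy": 0,"dz": 0.05,"hand": 1},{"ax": 0,"ay": 0,"az": 0,"dx": 0,"dy": 0,"dz": 0.1,"hand": 1},{"ax": 0,"ay": 0,"az": 0,"dx": 0,"dy": 0,"dz": 0.1,"hand": 1}])

```text
clock: 4.5
eef_pos: [602.8, 62.7, 88.3]
tool_rot: [3.142, 0.0, 0.0]
force: [0.2, -0.1, -0.2]
width: 0.2
gripper_force: 0.0
```

Request:
send_rows(series=[{"ax": 0,"ay": 0,"az": 0,"dx": 0,"dy": 0,"dz": 0.05,"hand": 1},{"ax": 0,"ay": 0,"az": 0,"dx": 0,"dy": 0,"dz": 0.1,"hand": 1},{"ax": 0,"ay": 0,"az": 0,"dx": 0,"dy": 0,"dz": 0.1,"hand": 1}])

```text
clock: 4.8
eef_pos: [602.8, 62.8, 87.2]
tool_rot: [-3.142, 0.0, 0.0]
force: [-0.5, -0.1, 1.0]
width: 0.2
gripper_force: 0.0
```

Request:
send_rows(series=[{"ax": 0,"ay": 0,"az": 0,"dx": 0,"dy": 0,"dz": 0.03,"hand": 1},{"ax": 0,"ay": 0,"az": 0,"dx": 0,"dy": 0,"dz": 0.06,"hand": 1},{"ax": 0,"ay": 0,"az": 0,"dx": 0,"dy": 0,"dz": 0.06,"hand": 1}])

```text
clock: 5.1
eef_pos: [602.9, 62.8, 86.7]
tool_rot: [-3.142, 0.0, 0.0]
force: [1.0, 0.3, 0.5]
width: 0.3
gripper_force: 0.0
```

Request:
send_rows(series=[{"ax": 0,"ay": 0,"az": 0,"dx": 0,"dy": 0,"dz": 0.05,"hand": 1},{"ax": 0,"ay": 0,"az": 0,"dx": 0,"dy": 0,"dz": 0.08,"hand": 1},{"ax": 0,"ay": 0,"az": 0,"dx": 0,"dy": 0,"dz": 0.08,"hand": 1}])

```text
clock: 5.4
eef_pos: [602.9, 62.7, 86.1]
tool_rot: [-3.142, -0.0, 0.0]
force: [-0.8, 0.1, 1.4]
width: -0.1
gripper_force: 1.0
```

Request:
send_rows(series=[{"ax": 0,"ay": 0,"az": 0,"dx": 0,"dy": 0,"dz": 0.03,"hand": 1},{"ax": 0,"ay": 0,"az": 0,"dx": 0,"dy": 0,"dz": 0.06,"hand": 1},{"ax": 0,"ay": 0,"az": 0,"dx": 0,"dy": 0,"dz": 0.06,"hand": 1}])

```text
clock: 5.7
eef_pos: [603.0, 62.7, 85.7]
tool_rot: [-3.142, -0.0, 0.0]
force: [-1.3, 0.3, 6.0]
width: 0.1
gripper_force: 2.5
```

Request:
send_rows(series=[{"ax": 0,"ay": 0,"az": 0,"dx": 0,"dy": 0,"dz": 0.02,"hand": 1},{"ax": 0,"ay": 0,"az": 0,"dx": 0.1,"dy": 0,"dz": 0.02,"hand": 1},{"ax": 0,"ay": 0,"az": 0,"dx": 0.3,"dy": 0,"dz": 0.02,"hand": 1},{"ax": 0,"ay": 0,"az": 0,"dx": 0.5,"dy": 0,"dz": 0.02,"hand": 1}])

```text
clock: 6.1
eef_pos: [606.9, 62.7, 85.4]
tool_rot: [-3.142, 0.002, 0.0]
force: [-3.1, 0.1, 7.8]
width: 0.2
gripper_force: 3.5
```

Drag of 3.1 N at 7.8 N press, so it's rolling. Continuing.

Request:
send_rows(series=[{"ax": 0,"ay": 0,"az": 0,"dx": 0.2,"dy": 0,"dz": 0,"hand": 1},{"ax": 0,"ay": 0,"az": 0,"dx": 0.4,"dy": 0,"dz": 0,"hand": 1},{"ax": 0,"ay": 0,"az": 0,"dx": 0.6,"dy": 0,"dz": 0,"hand": 1},{"ax": 0,"ay": 0,"az": 0,"dx": 0.6,"dy": 0,"dz": 0,"hand": 1}])

```text
clock: 6.5
eef_pos: [613.3, 62.7, 85.4]
tool_rot: [-3.142, 0.001, 0.0]
force: [-2.7, 0.1, 7.2]
width: -0.1
gripper_force: 3.4
```

Request:
send_rows(series=[{"ax": 0,"ay": 0,"az": 0,"dx": 0.2,"dy": 0,"dz": 0,"hand": 1},{"ax": 0,"ay": 0,"az": 0,"dx": 0.4,"dy": 0,"dz": 0,"hand": 1},{"ax": 0,"ay": 0,"az": 0,"dx": 0.6,"dy": 0,"dz": 0,"hand": 1},{"ax": 0,"ay": 0,"az": 0,"dx": 0.6,"dy": 0,"dz": 0,"hand": 1}])

```text
clock: 6.9
eef_pos: [619.4, 62.7, 85.4]
tool_rot: [3.142, 0.001, 0.0]
force: [-2.0, -0.3, 6.9]
width: -0.0
gripper_force: 3.1
```

Request:
send_rows(series=[{"ax": 0,"ay": 0,"az": 0,"dx": 0,"dy": 0,"dz": -0.5,"hand": 1},{"ax": 0,"ay": 0,"az": 0,"dx": -0.8,"dy": 0,"dz": -0.5,"hand": 1},{"ax": 0,"ay": 0,"az": 0,"dx": -1.7,"dy": 0,"dz": -0.5,"hand": 1},{"ax": 0,"ay": 0,"az": 0,"dx": -1.7,"dy": 0,"dz": -0.25,"hand": 1},{"ax": 0,"ay": 0,"az": 0,"dx": -1.7,"dy": 0,"dz": -0.1,"hand": 1},{"ax": 0,"ay": 0,"az": 0,"dx": -1.7,"dy": 0,"dz": -0.04,"hand": 1},{"ax": 0,"ay": 0,"az": 0,"dx": -1.7,"dy": 0,"dz": 0.0,"hand": 1},{"ax": 0,"ay": 0,"az": 0,"dx": -1.7,"dy": 0,"dz": 0.0,"hand": 1},{"ax": 0,"ay": 0,"az": 0,"dx": -1.6,"dy": 0,"dz": 0.0,"hand": 1}])

```text
clock: 7.8
eef_pos: [603.2, 62.8, 85.5]
tool_rot: [-3.141, 0.002, 0.0]
force: [-3.7, -0.2, 6.7]
width: 0.3
gripper_force: 3.2
```

Full stroke of 15 mm.

Request:
send_rows(series=[{"ax": 0,"ay": 0,"az": 0,"dx": 0.2,"dy": 0,"dz": 0.01,"hand": 1},{"ax": 0,"ay": 0,"az": 0,"dx": 0.4,"dy": 0,"dz": 0.01,"hand": 1},{"ax": 0,"ay": 0,"az": 0,"dx": 0.6,"dy": 0,"dz": 0.01,"hand": 1},{"ax": 0,"ay": 0,"az": 0,"dx": 0.8,"dy": 0,"dz": 0.01,"hand": 1},{"ax": 0,"ay": 0,"az": 0,"dx": 1.0,"dy": 0,"dz": 0.01,"hand": 1},{"ax": 0,"ay": 0,"az": 0,"dx": 1.2,"dy": 0,"dz": 0.01,"hand": 1},{"ax": 0,"ay": 0,"az": 0,"dx": 1.4,"dy": 0,"dz": 0.01,"hand": 1},{"ax": 0,"ay": 0,"az": 0,"dx": 1.5,"dy": 0,"dz": 0.01,"hand": 1},{"ax": 0,"ay": 0,"az": 0,"dx": 1.5,"dy": 0,"dz": 0.01,"hand": 1}])

```text
clock: 8.7
eef_pos: [618.8, 62.8, 85.4]
tool_rot: [-3.141, 0.001, 0.0]
force: [-2.6, 0.5, 6.8]
width: 0.2
gripper_force: 3.0
```

Request:
send_rows(series=[{"ax": 0,"ay": 0,"az": 0,"dx": 0,"dy": 0,"dz": -1.5,"hand": 1},{"ax": 0,"ay": 0,"az": 0,"dx": 0,"dy": 2,"dz": -2.5,"hand": 1},{"ax": 0,"ay": 0,"az": 0,"dx": 0,"dy": 5,"dz": -2.5,"hand": 1},{"ax": 0,"ay": 0,"az": 0,"dx": 0,"dy": 8.05,"dz": -2.5,"hand": 1},{"ax": 0,"ay": 0,"az": 0,"dx": 0,"dy": 8.05,"dz": -1,"hand": 1},{"ax": 0,"ay": 0,"az": 0,"dx": 0,"dy": 8.05,"dz": -0.3,"hand": 1},{"ax": 0,"ay": 0,"az": 0,"dx": 0,"dy": 8.05,"dz": -0.08,"hand": 1},{"ax": 0,"ay": 0,"az": 0,"dx": 0,"dy": 8.05,"dz": -0.03,"hand": 1},{"ax": 0,"ay": 0,"az": 0,"dx": 0,"dy": 8.05,"dz": -0.01,"hand": 1},{"ax": 0,"ay": 0,"az": 0,"dx": 0,"dy": 8.05,"dz": 0,"hand": 1}])

```text
clock: 9.7
eef_pos: [618.6, -17.2, 85.5]
tool_rot: [3.141, 0.001, 0.001]
force: [-2.2, -1.8, 5.2]
width: 0.3
gripper_force: 2.7
```

Request:
send_rows(series=[{"ax": 0,"ay": 0,"az": 0,"dx": 0,"dy": 0,"dz": 0.02,"hand": 1},{"ax": 0,"ay": 0,"az": 0,"dx": -0.2,"dy": 0,"dz": 0.02,"hand": 1},{"ax": 0,"ay": 0,"az": 0,"dx": -0.4,"dy": 0,"dz": 0.02,"hand": 1},{"ax": 0,"ay": 0,"az": 0,"dx": -0.6,"dy": 0,"dz": 0.02,"hand": 1},{"ax": 0,"ay": 0,"az": 0,"dx": -0.6,"dy": 0,"dz": 0.02,"hand": 1}])

```text
clock: 10.2
eef_pos: [614.3, -16.8, 85.6]
tool_rot: [-3.141, -0.003, 0.001]
force: [3.3, 0.6, 5.6]
width: 0.1
gripper_force: 2.8
```

Request:
send_rows(series=[{"ax": 0,"ay": 0,"az": 0,"dx": 0,"dy": 0,"dz": 0.03,"hand": 1},{"ax": 0,"ay": 0,"az": 0,"dx": -0.2,"dy": 0,"dz": 0.03,"hand": 1},{"ax": 0,"ay": 0,"az": 0,"dx": -0.4,"dy": 0,"dz": 0.03,"hand": 1},{"ax": 0,"ay": 0,"az": 0,"dx": -0.6,"dy": 0,"dz": 0.03,"hand": 1},{"ax": 0,"ay": 0,"az": 0,"dx": -0.8,"dy": 0,"dz": 0.03,"hand": 1},{"ax": 0,"ay": 0,"az": 0,"dx": -1.0,"dy": 0,"dz": 0.03,"hand": 1},{"ax": 0,"ay": 0,"az": 0,"dx": -1.1,"dy": 0,"dz": 0.03,"hand": 1}])

```text
clock: 10.9
eef_pos: [603.5, -16.9, 85.4]
tool_rot: [-3.141, -0.004, 0.001]
force: [2.4, 0.2, 7.1]
width: -0.2
gripper_force: 3.2
```

Request:
send_rows(series=[{"ax": 0,"ay": 0,"az": 0,"dx": 0,"dy": 0,"dz": -0.5,"hand": 1},{"ax": 0,"ay": 0,"az": 0,"dx": 0.8,"dy": 0.05,"dz": -0.5,"hand": 1},{"ax": 0,"ay": 0,"az": 0,"dx": 1.8,"dy": 0.05,"dz": -0.5,"hand": 1},{"ax": 0,"ay": 0,"az": 0,"dx": 1.8,"dy": 0.05,"dz": -0.25,"hand": 1},{"ax": 0,"ay": 0,"az": 0,"dx": 1.8,"dy": 0.05,"dz": -0.08,"hand": 1},{"ax": 0,"ay": 0,"az": 0,"dx": 1.8,"dy": 0.05,"dz": -0.03,"hand": 1},{"ax": 0,"ay": 0,"az": 0,"dx": 1.8,"dy": 0.05,"dz": 0.0,"hand": 1},{"ax": 0,"ay": 0,"az": 0,"dx": 1.8,"dy": 0.05,"dz": 0.01,"hand": 1},{"ax": 0,"ay": 0,"az": 0,"dx": 1.7,"dy": 0.05,"dz": 0.01,"hand": 1}])

```text
clock: 11.8
eef_pos: [620.7, -18.1, 85.4]
tool_rot: [-3.141, -0.004, 0.0]
force: [2.8, 0.7, 5.7]
width: 0.0
gripper_force: 2.8
```

Request:
send_rows(series=[{"ax": 0,"ay": 0,"az": 0,"dx": -0.2,"dy": 0,"dz": 0,"hand": 1},{"ax": 0,"ay": 0,"az": 0,"dx": -0.4,"dy": 0,"dz": 0,"hand": 1},{"ax": 0,"ay": 0,"az": 0,"dx": -0.6,"dy": 0,"dz": 0,"hand": 1},{"ax": 0,"ay": 0,"az": 0,"dx": -0.8,"dy": 0,"dz": 0,"hand": 1},{"ax": 0,"ay": 0,"az": 0,"dx": -1.0,"dy": 0,"dz": 0,"hand": 1},{"ax": 0,"ay": 0,"az": 0,"dx": -1.2,"dy": 0,"dz": 0,"hand": 1},{"ax": 0,"ay": 0,"az": 0,"dx": -1.4,"dy": 0,"dz": 0,"hand": 1},{"ax": 0,"ay": 0,"az": 0,"dx": -1.6,"dy": 0,"dz": 0,"hand": 1},{"ax": 0,"ay": 0,"az": 0,"dx": -1.6,"dy": 0,"dz": 0,"hand": 1}])

```text
clock: 12.7
eef_pos: [604.9, -18.1, 85.5]
tool_rot: [-3.141, -0.005, 0.0]
force: [2.4, 0.4, 6.3]
width: -0.1
gripper_force: 2.8
```

Request:
send_rows(series=[{"ax": 0,"ay": 0,"az": 0,"dx": 0,"dy": 0,"dz": -0.5,"hand": 1},{"ax": 0,"ay": 0,"az": 0,"dx": 0.8,"dy": 0,"dz": -0.5,"hand": 1},{"ax": 0,"ay": 0,"az": 0,"dx": 1.7,"dy": 0,"dz": -0.5,"hand": 1},{"ax": 0,"ay": 0,"az": 0,"dx": 1.7,"dy": 0,"dz": -0.25,"hand": 1},{"ax": 0,"ay": 0,"az": 0,"dx": 1.7,"dy": 0,"dz": -0.08,"hand": 1},{"ax": 0,"ay": 0,"az": 0,"dx": 1.7,"dy": 0,"dz": -0.03,"hand": 1},{"ax": 0,"ay": 0,"az": 0,"dx": 1.7,"dy": 0,"dz": 0.0,"hand": 1},{"ax": 0,"ay": 0,"az": 0,"dx": 1.7,"dy": 0,"dz": 0.02,"hand": 1},{"ax": 0,"ay": 0,"az": 0,"dx": 1.6,"dy": 0,"dz": 0.02,"hand": 1}])

```text
clock: 13.6
eef_pos: [620.8, -18.3, 85.3]
tool_rot: [3.142, -0.004, 0.0]
force: [3.1, -0.1, 5.7]
width: -0.0
gripper_force: 3.1
```

Request:
send_rows(series=[{"ax": 0,"ay": 0,"az": 0,"dx": -0.2,"dy": 0,"dz": 0,"hand": 1},{"ax": 0,"ay": 0,"az": 0,"dx": -0.4,"dy": 0,"dz": 0,"hand": 1},{"ax": 0,"ay": 0,"az": 0,"dx": -0.6,"dy": 0,"dz": 0,"hand": 1},{"ax": 0,"ay": 0,"az": 0,"dx": -0.8,"dy": 0,"dz": 0,"hand": 1},{"ax": 0,"ay": 0,"az": 0,"dx": -1.0,"dy": 0,"dz": 0,"hand": 1},{"ax": 0,"ay": 0,"az": 0,"dx": -1.2,"dy": 0,"dz": 0,"hand": 1},{"ax": 0,"ay": 0,"az": 0,"dx": -1.4,"dy": 0,"dz": 0,"hand": 1},{"ax": 0,"ay": 0,"az": 0,"dx": -1.5,"dy": 0,"dz": 0,"hand": 1},{"ax": 0,"ay": 0,"az": 0,"dx": -1.5,"dy": 0,"dz": 0,"hand": 1}])

```text
clock: 14.5
eef_pos: [606.2, -18.2, 85.5]
tool_rot: [-3.142, -0.005, 0.0]
force: [3.5, 1.5, 7.0]
width: -0.0
gripper_force: 3.0
```

Request:
send_rows(series=[{"ax": 0,"ay": 0,"az": 0,"dx": 0,"dy": 0,"dz": -2,"hand": 1},{"ax": 0,"ay": 0,"az": 0,"dx": 0,"dy": 3,"dz": -4,"hand": 1},{"ax": 0,"ay": 0,"az": 0,"dx": 0,"dy": 7,"dz": -5,"hand": 1},{"ax": 0,"ay": 0,"az": 0,"dx": 0,"dy": 11,"dz": -5,"hand": 1},{"ax": 0,"ay": 0,"az": 0,"dx": 0,"dy": 14,"dz": -5,"hand": 1},{"ax": 0,"ay": 0,"az": 0,"dx": 0,"dy": 14,"dz": -5,"hand": 1}])

```text
clock: 15.1
eef_pos: [602.1, -165.5, 134.0]
tool_rot: [3.137, 0.001, -0.008]
force: [-0.6, -1.3, -0.4]
width: -0.2
gripper_force: 0.0
```

```bash
python3 - <<'E'
from cell import *
import cv2,numpy as np
g=get_image("top");np.savez("top1.npz",**g)
cv2.imwrite("pics/c3.png",cv2.resize(g["pixels"][120:192,162:256,::-1],None,fx=8,fy=8,interpolation=cv2.INTER_CUBIC))
E
```

```text
(no output)
```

View pics/c3.png

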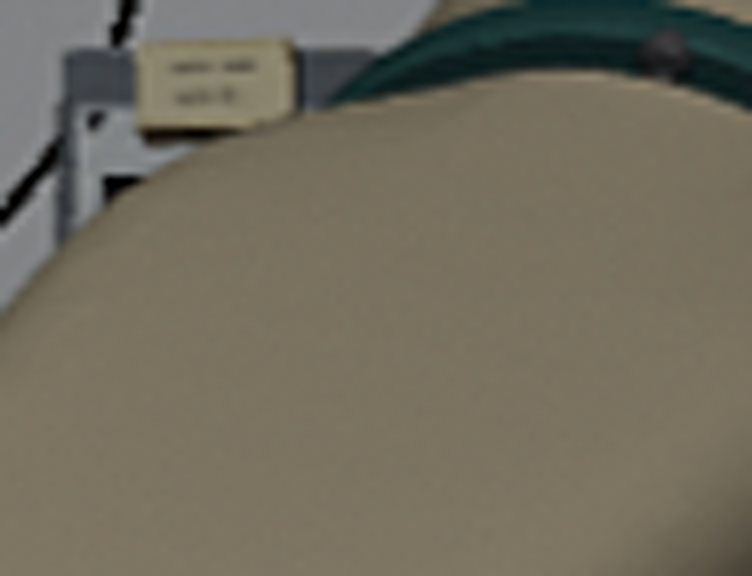

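The arm hides the case from the top camera. I'll move farther right.

Request:
send_rows(series=[{"ax": 0,"ay": 0,"az": 0,"dx": 0,"dy": 4,"dz": -2,"hand": 1},{"ax": 0,"ay": 0,"az": 0,"dx": -1,"dy": 8,"dz": -4,"hand": 1},{"ax": 0,"ay": 0,"az": 0,"dx": -2,"dy": 12,"dz": -6,"hand": 1},{"ax": 0,"ay": 0,"az": 0,"dx": -3,"dy": 16,"dz": -8,"hand": 1},{"ax": 0,"ay": 0,"az": 0,"dx": -5,"dy": 20,"dz": -10,"hand": 1},{"ax": 0,"ay": 0,"az": 0,"dx": -7,"dy": 24,"dz": -10,"hand": 1},{"ax": 0,"ay": 0,"az": 0,"dx": -9,"dy": 28,"dz": -10,"hand": 1},{"ax": 0,"ay": 0,"az": 0,"dx": -10,"dy": 30,"dz": -10,"hand": 1}])

```text
clock: 15.95
eef_pos: [501.0, -461.2, 233.8]
tool_rot: [3.141, 0.002, -0.003]
force: [0.4, 0.0, -0.2]
width: -0.0
gripper_force: 0.0
```

```bash
python3 - <<'E'
from cell import *
import cv2,numpy as np
g=get_image("top");np.savez("top1.npz",**g)
cv2.imwrite("pics/c4.png",cv2.resize(g["pixels"][120:192,162:256,::-1],None,fx=8,fy=8,interpolation=cv2.INTER_CUBIC))
E
```

```text
(no output)
```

View pics/c4.png

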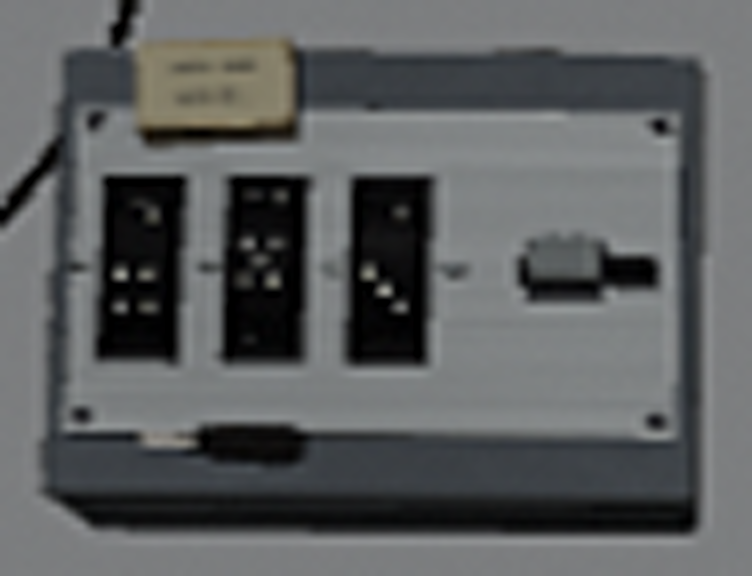

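The left wheel's 4 is centred at (133, 289) and the right wheel's 3 at (384, 288). The middle 5 at (260, 260) is unchanged. I'll turn these into exact angles by intersecting the rays with the wheel cylinders.

```bash
cat >> h.py <<'E'
import cv2
def pips(g,y0,z0=54.3,x0=611,r=32):
    """pip angles (from top, + away from robot) and y on the wheel at y0"""
    a=proj(g,[x0+24,y0+9.5,78]);b=proj(g,[x0-24,y0-9.5,78])
    u0,v0,u1,v1=[int(round(k)) for k in(a[0],a[1],b[0],b[1])]
    f=8;c=g["pixels"][v0:v1+1,u0:u1+1].max(2)
    m=cv2.resize(c,None,fx=f,fy=f,interpolation=cv2.INTER_CUBIC)
    n,l,st,_=cv2.connectedComponentsWithStats((m>75).astype(np.uint8))
    out=[]
    for i in range(1,n):
        w=np.where(l==i,m.astype(float)-40,0);V,U=np.indices(m.shape)
        uv=crop(((w*U).sum()/w.sum(),(w*V).sum()/w.sum()),(u0,v0))
        p0,p1=back(g,uv,100),back(g,uv,50);d=p1-p0
        q=np.roots([d[0]**2+d[2]**2,2*(d[0]*(p0[0]-x0)+d[2]*(p0[2]-z0)),(p0[0]-x0)**2+(p0[2]-z0)**2-r*r])
        p=p0+d*q.real.min();out.append((round(np.arctan2(p[0]-x0,p[2]-z0),2),round(p[1]-y0,1),int(m[l==i].max()),int(st[i,4])))
    return out
E
python3 - <<'E'
import numpy as np
from h import *
for f in("top0.npz","top1.npz"):
    g=dict(np.load(f))
    for y in(62.5,22.3,-17.7): print(f,y,*pips(g,y))
E
```

```text
top0.npz 62.5 (np.float64(-0.16), np.float64(4.6), 120, 113) (np.float64(-0.32), np.float64(-0.4), 144, 139) (np.float64(-0.49), np.float64(-4.4), 82, 25)
top0.npz 22.3 (np.float64(0.91), np.float64(-3.7), 82, 18) (np.float64(0.17), np.float64(4.3), 118, 101) (np.float64(0.17), np.float64(-4.4), 87, 38) (np.float64(-0.01), np.float64(0.3), 88, 44) (np.float64(-0.22), np.float64(-4.0), 128, 131)
top0.npz -17.7 (np.float64(0.19), np.float64(-4.4), 162, 158) (np.float64(0.19), np.float64(4.8), 87, 37) (np.float64(-0.15), np.float64(5.5), 163, 172) (np.float64(-0.14), np.float64(-4.6), 166, 149) (np.float64(-0.82), np.float64(-4.0), 171, 136) (np.float64(-0.84), np.float64(5.5), 103, 65)
top1.npz 62.5 (np.float64(0.51), np.float64(-4.5), 84, 37) (np.float64(-0.16), np.float64(4.6), 155, 160) (np.float64(-0.16), np.float64(-3.8), 117, 98) (np.float64(-0.49), np.float64(5.0), 115, 99) (np.float64(-0.49), np.float64(-4.3), 93, 57)
top1.npz 22.3 (np.float64(0.91), np.float64(-3.8), 83, 19) (np.float64(0.17), np.float64(4.3), 119, 106) (np.float64(0.17), np.float64(-4.3), 87, 38) (np.float64(-0.01), np.float64(0.3), 90, 48) (np.float64(-0.22), np.float64(-4.0), 129, 136)
top1.npz -17.7 (np.float64(-0.13), np.float64(5.7), 137, 162) (np.float64(-0.3), np.float64(0.4), 164, 150) (np.float64(-0.47), np.float64(-4.5), 119, 90)
```

Left needs +0.30 rad (9.8 mm) and right needs -0.77 rad (24.5 mm). Going back to the right wheel.

Request:
send_rows(series=[{"ax": 0,"ay": 0,"az": 0,"dx": 1,"dy": -4.5,"dz": 0,"hand": 1},{"ax": 0,"ay": 0,"az": 0,"dx": 2,"dy": -9,"dz": 0,"hand": 1},{"ax": 0,"ay": 0,"az": 0,"dx": 3.5,"dy": -13.5,"dz": 1,"hand": 1},{"ax": 0,"ay": 0,"az": 0,"dx": 5,"dy": -18,"dz": 2,"hand": 1},{"ax": 0,"ay": 0,"az": 0,"dx": 6.5,"dy": -22.5,"dz": 4,"hand": 1},{"ax": 0,"ay": 0,"az": 0,"dx": 8,"dy": -27,"dz": 6,"hand": 1},{"ax": 0,"ay": 0,"az": 0,"dx": 9.5,"dy": -31.5,"dz": 8,"hand": 1},{"ax": 0,"ay": 0,"az": 0,"dx": 11,"dy": -36,"dz": 10,"hand": 1},{"ax": 0,"ay": 0,"az": 0,"dx": 11.4,"dy": -40,"dz": 11,"hand": 1},{"ax": 0,"ay": 0,"az": 0,"dx": 11.4,"dy": -44,"dz": 12,"hand": 1}])

```text
clock: 17.0
eef_pos: [617.4, -12.7, 112.6]
tool_rot: [-3.139, 0.002, 0.004]
force: [0.4, 0.1, 0.3]
width: 0.3
gripper_force: 0.0
```

Request:
send_rows(series=[{"ax": 0,"ay": 0,"az": 0,"dx": 0,"dy": 0,"dz": 1,"hand": 1},{"ax": 0,"ay": 0,"az": 0,"dx": 0,"dy": 0,"dz": 2,"hand": 1},{"ax": 0,"ay": 0,"az": 0,"dx": 0,"dy": 0,"dz": 2.3,"hand": 1},{"ax": 0,"ay": 0,"az": 0,"dx": 0,"dy": 0,"dz": 2.5,"hand": 1},{"ax": 0,"ay": 0,"az": 0,"dx": 0,"dy": 0,"dz": 2.5,"hand": 1}])

```text
clock: 17.5
eef_pos: [617.8, -19.7, 89.3]
tool_rot: [3.141, 0.0, -0.002]
force: [0.0, -0.4, 0.3]
width: 0.4
gripper_force: 0.0
```

Request:
send_rows(series=[{"ax": 0,"ay": 0,"az": 0,"dx": 0,"dy": 0,"dz": 0.25,"hand": 1},{"ax": 0,"ay": 0,"az": 0,"dx": 0,"dy": 0,"dz": 0.37,"hand": 1},{"ax": 0,"ay": 0,"az": 0,"dx": 0,"dy": 0,"dz": 0.42,"hand": 1},{"ax": 0,"ay": 0,"az": 0,"dx": 0,"dy": 0,"dz": 0.46,"hand": 1},{"ax": 0,"ay": 0,"az": 0,"dx": 0,"dy": 0,"dz": 0.48,"hand": 1},{"ax": 0,"ay": 0,"az": 0,"dx": 0,"dy": 0,"dz": 0.48,"hand": 1}])

```text
clock: 18.1
eef_pos: [618.3, -18.9, 85.4]
tool_rot: [3.141, -0.001, -0.0]
force: [-1.2, -2.0, 5.2]
width: -0.0
gripper_force: 3.3
```

Request:
send_rows(series=[{"ax": 0,"ay": 0,"az": 0,"dx": -0.2,"dy": 0,"dz": 0,"hand": 1},{"ax": 0,"ay": 0,"az": 0,"dx": -0.4,"dy": 0,"dz": 0,"hand": 1},{"ax": 0,"ay": 0,"az": 0,"dx": -0.6,"dy": 0,"dz": 0,"hand": 1},{"ax": 0,"ay": 0,"az": 0,"dx": -0.8,"dy": 0,"dz": 0,"hand": 1},{"ax": 0,"ay": 0,"az": 0,"dx": -1.0,"dy": 0,"dz": 0,"hand": 1},{"ax": 0,"ay": 0,"az": 0,"dx": -1.2,"dy": 0,"dz": 0,"hand": 1},{"ax": 0,"ay": 0,"az": 0,"dx": -1.35,"dy": 0,"dz": 0,"hand": 1},{"ax": 0,"ay": 0,"az": 0,"dx": -1.35,"dy": 0,"dz": 0,"hand": 1}])

```text
clock: 18.9
eef_pos: [605.9, -18.7, 85.5]
tool_rot: [3.141, -0.004, -0.0]
force: [2.1, -1.1, 5.8]
width: 0.2
gripper_force: 3.1
```

Request:
send_rows(series=[{"ax": 0,"ay": 0,"az": 0,"dx": 0,"dy": 0,"dz": -0.5,"hand": 1},{"ax": 0,"ay": 0,"az": 0,"dx": 0.7,"dy": 0,"dz": -0.5,"hand": 1},{"ax": 0,"ay": 0,"az": 0,"dx": 1.4,"dy": 0,"dz": -0.5,"hand": 1},{"ax": 0,"ay": 0,"az": 0,"dx": 1.4,"dy": 0,"dz": -0.25,"hand": 1},{"ax": 0,"ay": 0,"az": 0,"dx": 1.4,"dy": 0,"dz": -0.08,"hand": 1},{"ax": 0,"ay": 0,"az": 0,"dx": 1.4,"dy": 0,"dz": -0.03,"hand": 1},{"ax": 0,"ay": 0,"az": 0,"dx": 1.4,"dy": 0,"dz": 0.0,"hand": 1},{"ax": 0,"ay": 0,"az": 0,"dx": 1.4,"dy": 0,"dz": 0.02,"hand": 1},{"ax": 0,"ay": 0,"az": 0,"dx": 1.4,"dy": 0,"dz": 0.02,"hand": 1}])

```text
clock: 19.8
eef_pos: [619.2, -18.0, 85.1]
tool_rot: [-3.141, -0.002, 0.0]
force: [1.0, 0.3, 7.5]
width: -0.1
gripper_force: 3.8
```

Request:
send_rows(series=[{"ax": 0,"ay": 0,"az": 0,"dx": -0.2,"dy": 0,"dz": 0,"hand": 1},{"ax": 0,"ay": 0,"az": 0,"dx": -0.4,"dy": 0,"dz": 0,"hand": 1},{"ax": 0,"ay": 0,"az": 0,"dx": -0.6,"dy": 0,"dz": 0,"hand": 1},{"ax": 0,"ay": 0,"az": 0,"dx": -0.8,"dy": 0,"dz": 0,"hand": 1},{"ax": 0,"ay": 0,"az": 0,"dx": -1.0,"dy": 0,"dz": 0,"hand": 1},{"ax": 0,"ay": 0,"az": 0,"dx": -1.2,"dy": 0,"dz": 0,"hand": 1},{"ax": 0,"ay": 0,"az": 0,"dx": -1.35,"dy": 0,"dz": 0,"hand": 1},{"ax": 0,"ay": 0,"az": 0,"dx": -1.35,"dy": 0,"dz": 0,"hand": 1}])

```text
clock: 20.6
eef_pos: [607.2, -18.0, 85.5]
tool_rot: [-3.141, -0.005, 0.0]
force: [2.5, -0.0, 7.0]
width: 0.1
gripper_force: 3.1
```

Request:
send_rows(series=[{"ax": 0,"ay": 0,"az": 0,"dx": 0,"dy": 0,"dz": -1.5,"hand": 1},{"ax": 0,"ay": 0,"az": 0,"dx": 0,"dy": -2,"dz": -2.5,"hand": 1},{"ax": 0,"ay": 0,"az": 0,"dx": 0.1,"dy": -5,"dz": -2.5,"hand": 1},{"ax": 0,"ay": 0,"az": 0,"dx": 0.1,"dy": -8.1,"dz": -2.5,"hand": 1},{"ax": 0,"ay": 0,"az": 0,"dx": 0.1,"dy": -8.1,"dz": -1.2,"hand": 1},{"ax": 0,"ay": 0,"az": 0,"dx": 0.1,"dy": -8.1,"dz": -0.5,"hand": 1},{"ax": 0,"ay": 0,"az": 0,"dx": 0.1,"dy": -8.1,"dz": -0.25,"hand": 1},{"ax": 0,"ay": 0,"az": 0,"dx": 0.1,"dy": -8.1,"dz": -0.15,"hand": 1},{"ax": 0,"ay": 0,"az": 0,"dx": 0.1,"dy": -8.1,"dz": -0.09,"hand": 1},{"ax": 0,"ay": 0,"az": 0,"dx": 0.1,"dy": -8.1,"dz": -0.09,"hand": 1}])

```text
clock: 21.6
eef_pos: [605.0, 61.5, 85.7]
tool_rot: [3.141, 0.002, -0.002]
force: [-3.2, 0.2, 5.0]
width: 0.0
gripper_force: 2.5
```

Request:
send_rows(series=[{"ax": 0,"ay": 0,"az": 0,"dx": 0.2,"dy": 0,"dz": 0.01,"hand": 1},{"ax": 0,"ay": 0,"az": 0,"dx": 0.4,"dy": 0,"dz": 0.01,"hand": 1},{"ax": 0,"ay": 0,"az": 0,"dx": 0.6,"dy": 0,"dz": 0.01,"hand": 1},{"ax": 0,"ay": 0,"az": 0,"dx": 0.8,"dy": 0,"dz": 0.01,"hand": 1},{"ax": 0,"ay": 0,"az": 0,"dx": 0.9,"dy": 0,"dz": 0.01,"hand": 1},{"ax": 0,"ay": 0,"az": 0,"dx": 0.9,"dy": 0,"dz": 0.01,"hand": 1}])

```text
clock: 22.2
eef_pos: [614.2, 61.5, 85.7]
tool_rot: [3.141, 0.002, -0.002]
force: [-2.5, 0.7, 4.9]
width: 0.1
gripper_force: 2.5
```

Request:
send_rows(series=[{"ax": 0,"ay": 0,"az": 0,"dx": 0,"dy": 0,"dz": -2,"hand": 1},{"ax": 0,"ay": 0,"az": 0,"dx": 0,"dy": 2,"dz": -5,"hand": 1},{"ax": 0,"ay": 0,"az": 0,"dx": 0,"dy": 6.5,"dz": -8,"hand": 1},{"ax": 0,"ay": 0,"az": 0,"dx": 0,"dy": 11,"dz": -10,"hand": 1},{"ax": 0,"ay": 0,"az": 0,"dx": -1,"dy": 15.5,"dz": -12,"hand": 1},{"ax": 0,"ay": 0,"az": 0,"dx": -2,"dy": 20,"dz": -14,"hand": 1},{"ax": 0,"ay": 0,"az": 0,"dx": -3,"dy": 24.5,"dz": -14,"hand": 1},{"ax": 0,"ay": 0,"az": 0,"dx": -5,"dy": 29,"dz": -14,"hand": 1},{"ax": 0,"ay": 0,"az": 0,"dx": -7,"dy": 33,"dz": -14,"hand": 1},{"ax": 0,"ay": 0,"az": 0,"dx": -9,"dy": 37,"dz": -14,"hand": 1}])

```text
clock: 23.2
eef_pos: [522.9, -310.5, 225.4]
tool_rot: [3.141, -0.0, -0.003]
force: [1.1, -0.4, 0.5]
width: 0.4
gripper_force: 0.0
```

Request:
send_rows(series=[{"ax": 0,"ay": 0,"az": 0,"dx": 0,"dy": 4,"dz": 0,"hand": 1},{"ax": 0,"ay": 0,"az": 0,"dx": 0,"dy": 8,"dz": 0,"hand": 1},{"ax": 0,"ay": 0,"az": 0,"dx": 0,"dy": 12,"dz": 0,"hand": 1},{"ax": 0,"ay": 0,"az": 0,"dx": 0,"dy": 14,"dz": 0,"hand": 1}])

```text
clock: 23.6
eef_pos: [521.8, -453.4, 225.2]
tool_rot: [3.138, 0.001, -0.006]
force: [-0.4, -0.4, -1.0]
width: -0.1
gripper_force: 0.0
```

```bash
python3 - <<'E'
from cell import *
import cv2,numpy as np
from h import *
g=get_image("top");np.savez("top2.npz",**g)
for y in(62.5,22.3,-17.7): print(y,*[tuple(map(float,p)) for p in pips(g,y)])
cv2.imwrite("pics/c5.png",cv2.resize(g["pixels"][120:192,162:256,::-1],None,fx=8,fy=8,interpolation=cv2.INTER_CUBIC))
E
```

```text
62.5 (0.9, -5.3, 79.0, 29.0) (0.16, 5.0, 161.0, 168.0) (0.16, -4.4, 99.0, 83.0) (-0.23, 4.7, 120.0, 147.0) (-0.19, -3.9, 89.0, 56.0)
22.3 (0.9, -3.7, 84.0, 25.0) (0.17, 4.3, 122.0, 108.0) (0.17, -4.3, 89.0, 42.0) (-0.01, 0.3, 90.0, 51.0) (-0.22, -4.0, 130.0, 138.0)
-17.7 (0.18, 5.4, 127.0, 131.0) (-0.15, -4.6, 122.0, 106.0) (-0.85, 5.1, 85.0, 33.0)
```

View pics/c5.png

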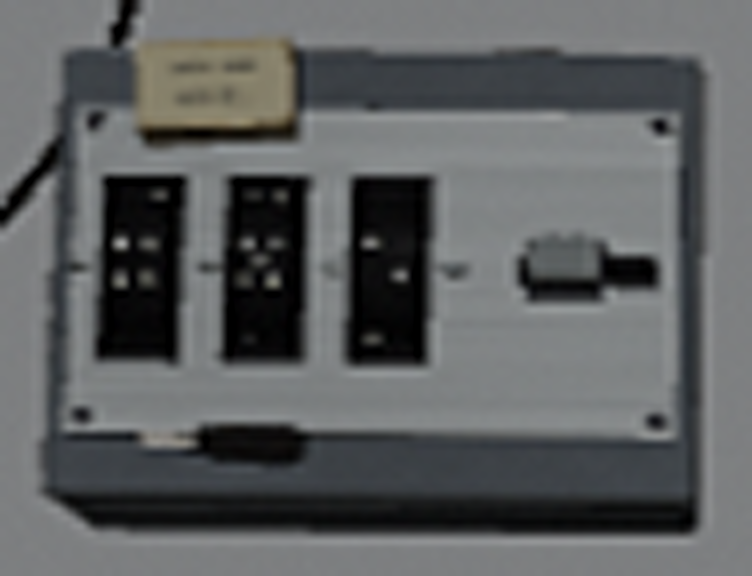

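All three wheels read correctly, within about 0.04 rad of the code: the 4, 5 and 2 are centred on the index line (y≈260). The bolt is still locked, with the tab at (567, 262). Next I'll bring the shut fingers in left of the tab, keeping them above crest height.

Request:
send_rows(series=[{"ax": 0,"ay": 0,"az": 0,"dx": 1,"dy": -4.5,"dz": 0,"hand": 1},{"ax": 0,"ay": 0,"az": 0,"dx": 2,"dy": -9,"dz": 0,"hand": 1},{"ax": 0,"ay": 0,"az": 0,"dx": 3,"dy": -13.5,"dz": 0,"hand": 1},{"ax": 0,"ay": 0,"az": 0,"dx": 4,"dy": -18,"dz": 0,"hand": 1},{"ax": 0,"ay": 0,"az": 0,"dx": 5,"dy": -22.5,"dz": 2,"hand": 1},{"ax": 0,"ay": 0,"az": 0,"dx": 6,"dy": -27,"dz": 4,"hand": 1},{"ax": 0,"ay": 0,"az": 0,"dx": 7,"dy": -31.5,"dz": 6,"hand": 1},{"ax": 0,"ay": 0,"az": 0,"dx": 8,"dy": -36,"dz": 8,"hand": 1},{"ax": 0,"ay": 0,"az": 0,"dx": 8.5,"dy": -40.3,"dz": 9,"hand": 1},{"ax": 0,"ay": 0,"az": 0,"dx": 8.5,"dy": -40.3,"dz": 10,"hand": 1}])

```text
clock: 24.65
eef_pos: [610.4, -35.1, 124.2]
tool_rot: [-3.136, 0.0, 0.01]
force: [0.2, 0.9, -0.2]
width: 0.0
gripper_force: 0.0
```

Request:
send_rows(series=[{"ax": 0,"ay": 0,"az": 0,"dx": 0,"dy": 0,"dz": 0.5,"hand": 1},{"ax": 0,"ay": 0,"az": 0,"dx": 0,"dy": 0,"dz": 1,"hand": 1},{"ax": 0,"ay": 0,"az": 0,"dx": 0,"dy": 0,"dz": 1,"hand": 1},{"ax": 0,"ay": 0,"az": 0,"dx": 0,"dy": 0,"dz": 1,"hand": 1}])

```text
clock: 25.05
eef_pos: [610.0, -46.2, 115.5]
tool_rot: [3.141, -0.001, -0.003]
force: [0.6, -0.2, -0.5]
width: 0.2
gripper_force: 0.0
```

Request:
send_rows(series=[{"ax": 0,"ay": 0,"az": 0,"dx": 0,"dy": 0.1,"dz": 0.8,"hand": 1},{"ax": 0,"ay": 0,"az": 0,"dx": 0,"dy": 0.1,"dz": 1.6,"hand": 1},{"ax": 0,"ay": 0,"az": 0,"dx": 0,"dy": 0.1,"dz": 2.2,"hand": 1},{"ax": 0,"ay": 0,"az": 0,"dx": 0,"dy": 0.1,"dz": 2.6,"hand": 1},{"ax": 0,"ay": 0,"az": 0,"dx": 0,"dy": 0.1,"dz": 2.7,"hand": 1},{"ax": 0,"ay": 0,"az": 0,"dx": 0,"dy": 0.1,"dz": 2.7,"hand": 1}])

```text
clock: 25.65
eef_pos: [609.8, -45.2, 87.8]
tool_rot: [-3.142, 0.0, 0.0]
force: [-0.5, -0.3, 0.0]
width: 0.1
gripper_force: 0.0
```

Request:
send_rows(series=[{"ax": 0,"ay": 0,"az": 0,"dx": 0,"dy": 0.2,"dz": 0,"hand": 1},{"ax": 0,"ay": 0,"az": 0,"dx": 0,"dy": 0.4,"dz": 0,"hand": 1},{"ax": 0,"ay": 0,"az": 0,"dx": 0,"dy": 0.6,"dz": 0,"hand": 1},{"ax": 0,"ay": 0,"az": 0,"dx": 0,"dy": 0.8,"dz": 0,"hand": 1},{"ax": 0,"ay": 0,"az": 0,"dx": 0,"dy": 1.0,"dz": 0,"hand": 1},{"ax": 0,"ay": 0,"az": 0,"dx": 0,"dy": 1.2,"dz": 0,"hand": 1},{"ax": 0,"ay": 0,"az": 0,"dx": 0,"dy": 1.2,"dz": 0,"hand": 1}])

```text
clock: 26.35
eef_pos: [610.0, -57.3, 88.2]
tool_rot: [-3.141, -0.0, -0.0]
force: [0.2, 2.4, 0.6]
width: 0.0
gripper_force: 1.3
```

The tab is sliding, with about 2.4 N of friction. Pushing on to the stop.

Request:
send_rows(series=[{"ax": 0,"ay": 0,"az": 0,"dx": 0,"dy": 0.2,"dz": 0,"hand": 1},{"ax": 0,"ay": 0,"az": 0,"dx": 0,"dy": 0.4,"dz": 0,"hand": 1},{"ax": 0,"ay": 0,"az": 0,"dx": 0,"dy": 0.6,"dz": 0,"hand": 1},{"ax": 0,"ay": 0,"az": 0,"dx": 0,"dy": 0.8,"dz": 0,"hand": 1},{"ax": 0,"ay": 0,"az": 0,"dx": 0,"dy": 0.8,"dz": 0,"hand": 1}])

```text
clock: 26.85
eef_pos: [610.0, -65.9, 88.1]
tool_rot: [3.141, -0.0, -0.001]
force: [0.3, 2.1, 1.6]
width: 0.3
gripper_force: 1.0
```

Request:
send_rows(series=[{"ax": 0,"ay": 0,"az": 0,"dx": 0,"dy": 0.2,"dz": 0,"hand": 1},{"ax": 0,"ay": 0,"az": 0,"dx": 0,"dy": 0.4,"dz": 0,"hand": 1},{"ax": 0,"ay": 0,"az": 0,"dx": 0,"dy": 0.4,"dz": 0,"hand": 1}])

```text
clock: 27.15
eef_pos: [610.2, -69.0, 88.5]
tool_rot: [-3.141, -0.001, 0.0]
force: [0.4, 2.7, 5.3]
width: 0.1
gripper_force: 2.5
```

Upward force is building, so the fingertip may be riding on the tab's edge. I'll back off, go lower for a full-face push, and finish to the stop.

Request:
send_rows(series=[{"ax": 0,"ay": 0,"az": 0,"dx": 0,"dy": -0.5,"dz": 0,"hand": 1},{"ax": 0,"ay": 0,"az": 0,"dx": 0,"dy": -1.0,"dz": 0,"hand": 1},{"ax": 0,"ay": 0,"az": 0,"dx": 0,"dy": -1.0,"dz": 0.3,"hand": 1},{"ax": 0,"ay": 0,"az": 0,"dx": 0,"dy": -1.0,"dz": 0.6,"hand": 1},{"ax": 0,"ay": 0,"az": 0,"dx": 0,"dy": -1.0,"dz": 0.7,"hand": 1},{"ax": 0,"ay": 0,"az": 0,"dx": 0,"dy": -1.0,"dz": 0.7,"hand": 1}])

```text
clock: 27.75
eef_pos: [610.7, -60.2, 87.4]
tool_rot: [3.141, -0.003, -0.001]
force: [-12.8, 0.5, 48.5]
width: -0.2
gripper_force: 23.7
```

Request:
send_rows(series=[{"ax": 0,"ay": 0,"az": 0,"dx": 0,"dy": 0.2,"dz": 0,"hand": 1},{"ax": 0,"ay": 0,"az": 0,"dx": 0,"dy": 0.4,"dz": 0,"hand": 1},{"ax": 0,"ay": 0,"az": 0,"dx": 0,"dy": 0.6,"dz": 0,"hand": 1},{"ax": 0,"ay": 0,"az": 0,"dx": 0,"dy": 0.8,"dz": 0,"hand": 1},{"ax": 0,"ay": 0,"az": 0,"dx": 0,"dy": 0.8,"dz": 0,"hand": 1}])

```text
clock: 28.25
eef_pos: [610.7, -67.6, 87.4]
tool_rot: [3.141, -0.003, -0.001]
force: [-13.4, 3.5, 47.0]
width: 0.2
gripper_force: 23.6
```

Unexpectedly high vertical force. Lifting and retreating to look.

Request:
send_rows(series=[{"ax": 0,"ay": 0,"az": 0,"dx": 0,"dy": -0.3,"dz": -0.7,"hand": 1},{"ax": 0,"ay": 0,"az": 0,"dx": 0,"dy": -0.5,"dz": -2,"hand": 1},{"ax": 0,"ay": 0,"az": 0,"dx": 0,"dy": 0,"dz": -5,"hand": 1},{"ax": 0,"ay": 0,"az": 0,"dx": 0,"dy": 4,"dz": -8,"hand": 1},{"ax": 0,"ay": 0,"az": 0,"dx": 0,"dy": 8,"dz": -11,"hand": 1},{"ax": 0,"ay": 0,"az": 0,"dx": -1,"dy": 12.5,"dz": -13,"hand": 1},{"ax": 0,"ay": 0,"az": 0,"dx": -3,"dy": 17,"dz": -14,"hand": 1},{"ax": 0,"ay": 0,"az": 0,"dx": -5,"dy": 21.5,"dz": -14,"hand": 1},{"ax": 0,"ay": 0,"az": 0,"dx": -7,"dy": 26,"dz": -14,"hand": 1},{"ax": 0,"ay": 0,"az": 0,"dx": -9,"dy": 30,"dz": -14,"hand": 1}])

```text
clock: 29.25
eef_pos: [518.4, -369.2, 220.6]
tool_rot: [3.142, 0.001, -0.001]
force: [0.2, -0.8, -0.1]
width: -0.2
gripper_force: 0.0
```

Request:
send_rows(series=[{"ax": 0,"ay": 0,"az": 0,"dx": 0,"dy": 4,"dz": 0,"hand": 1},{"ax": 0,"ay": 0,"az": 0,"dx": 0,"dy": 8,"dz": 0,"hand": 1},{"ax": 0,"ay": 0,"az": 0,"dx": 0,"dy": 9,"dz": 0,"hand": 1}])

```text
clock: 29.55
eef_pos: [517.1, -463.0, 220.2]
tool_rot: [3.138, 0.002, -0.006]
force: [-0.5, -1.0, 0.5]
width: -0.0
gripper_force: 0.0
```

```bash
python3 - <<'E'
from cell import *
import cv2,numpy as np
from h import *
g=get_image("top");np.savez("top3.npz",**g);s=get_image("side")
for y in(62.5,22.3,-17.7): print(y,*[tuple(map(float,p)) for p in pips(g,y)])
a=cv2.resize(g["pixels"][120:192,162:256,::-1],None,fx=5,fy=5,interpolation=cv2.INTER_CUBIC)
b=cv2.resize(s["pixels"][152:224,236:300,::-1],None,fx=5,fy=5,interpolation=cv2.INTER_CUBIC)
cv2.imwrite("pics/c6.png",np.hstack([a,b]))
E
```

```text
62.5 (0.9, -4.4, 78.0, 12.0) (0.16, 5.0, 161.0, 168.0) (0.16, -4.3, 97.0, 79.0) (-0.23, 4.7, 120.0, 145.0) (-0.19, -3.9, 87.0, 51.0)
22.3 (0.91, -3.8, 83.0, 19.0) (0.17, 4.3, 121.0, 105.0) (0.17, -4.4, 87.0, 39.0) (-0.01, 0.4, 91.0, 52.0) (-0.22, -4.0, 129.0, 138.0)
-17.7 (0.18, 5.4, 127.0, 126.0) (-0.15, -4.6, 121.0, 103.0) (-0.85, 5.0, 87.0, 35.0)
```

View pics/c6.png

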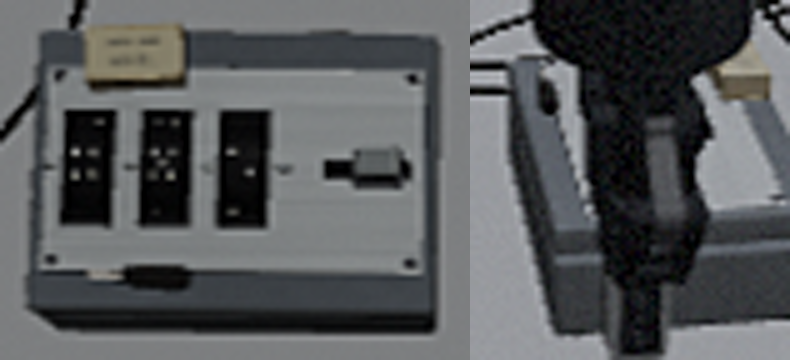

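The wheels are unchanged and the tab has moved right, to about (380, 168) in the left half. I'll measure its travel precisely.

```bash
python3 - <<'E'
import numpy as np,cv2
from h import *
f=8
A=[cv2.resize(np.load(n)["pixels"],None,fx=f,fy=f,interpolation=cv2.INTER_CUBIC)[:,:,1] for n in("top0.npz","top3.npz")]
o=(162*f,120*f)
t=A[0][o[1]+236:o[1]+290, o[0]+530:o[0]+600]
r=cv2.matchTemplate(A[1][o[1]+226:o[1]+300,o[0]+500:o[0]+690],t,cv2.TM_CCOEFF_NORMED)
_,v,_,p=cv2.minMaxLoc(r);dx=p[0]-30;g=np.load("top0.npz")
q=lambda d:back(g,crop((567+d,262),(162,120)),95)[1]
print(v,p,dx,q(0)-q(dx))
for a in A: print(a[o[1]+250:o[1]+275,o[0]+500:o[0]+680:4].mean(0).astype(int))
E
```

```text
0.9851590394973755 (70, 11) 40 12.631836522680388
[132 137 135 127 103  67  46  60  83  91  94  94  92  91  91  90  91  91
  92  91  92  99 101  99  80  46  19  21  32  38  41  41  39  40  39  36
  37  40  53  79 109 134 143 136 111]
[133 139 138 132 107  64  34  34  38  40  40  40  39  38  39  44  56  68
  81  91  97  96  94  93  93  94  94  94  94  92  94 101 103 100  81  47
  24  32  55  81 112 135 144 137 112]
```

About 12.6 mm of travel, which is too near the 12 mm threshold. I'll push the rest at a slightly higher tip height (z≈90).

Request:
send_rows(series=[{"ax": 0,"ay": 0,"az": 0,"dx": 1,"dy": -4.5,"dz": 0,"hand": 1},{"ax": 0,"ay": 0,"az": 0,"dx": 2,"dy": -9,"dz": 0,"hand": 1},{"ax": 0,"ay": 0,"az": 0,"dx": 3,"dy": -13.5,"dz": 0,"hand": 1},{"ax": 0,"ay": 0,"az": 0,"dx": 4,"dy": -18,"dz": 0,"hand": 1},{"ax": 0,"ay": 0,"az": 0,"dx": 5,"dy": -22.5,"dz": 2,"hand": 1},{"ax": 0,"ay": 0,"az": 0,"dx": 6,"dy": -27,"dz": 4,"hand": 1},{"ax": 0,"ay": 0,"az": 0,"dx": 7,"dy": -31.5,"dz": 6,"hand": 1},{"ax": 0,"ay": 0,"az": 0,"dx": 8,"dy": -36,"dz": 8,"hand": 1},{"ax": 0,"ay": 0,"az": 0,"dx": 9,"dy": -39.9,"dz": 9,"hand": 1},{"ax": 0,"ay": 0,"az": 0,"dx": 9,"dy": -39.9,"dz": 10,"hand": 1}])

```text
clock: 30.65
eef_pos: [610.3, -45.6, 120.0]
tool_rot: [-3.134, 0.001, 0.014]
force: [0.5, 0.4, -0.5]
width: 0.1
gripper_force: 0.0
```

Request:
send_rows(series=[{"ax": 0,"ay": 0,"az": 0,"dx": 0,"dy": 0,"dz": 0,"hand": 1},{"ax": 0,"ay": 0,"az": 0,"dx": 0,"dy": 0,"dz": 1,"hand": 1},{"ax": 0,"ay": 0,"az": 0,"dx": 0,"dy": 0,"dz": 2,"hand": 1},{"ax": 0,"ay": 0,"az": 0,"dx": 0,"dy": 0,"dz": 2.6,"hand": 1},{"ax": 0,"ay": 0,"az": 0,"dx": 0,"dy": 0,"dz": 3,"hand": 1},{"ax": 0,"ay": 0,"az": 0,"dx": 0,"dy": 0,"dz": 3.1,"hand": 1},{"ax": 0,"ay": 0,"az": 0,"dx": 0,"dy": 0,"dz": 3.1,"hand": 1}])

```text
clock: 31.35
eef_pos: [609.9, -58.5, 90.0]
tool_rot: [-3.142, 0.0, -0.0]
force: [0.5, -0.4, 0.6]
width: 0.1
gripper_force: 0.0
```

Request:
send_rows(series=[{"ax": 0,"ay": 0,"az": 0,"dx": 0,"dy": 0.3,"dz": 0,"hand": 1},{"ax": 0,"ay": 0,"az": 0,"dx": 0,"dy": 0.6,"dz": 0,"hand": 1},{"ax": 0,"ay": 0,"az": 0,"dx": 0,"dy": 0.9,"dz": 0,"hand": 1},{"ax": 0,"ay": 0,"az": 0,"dx": 0,"dy": 1.1,"dz": 0,"hand": 1},{"ax": 0,"ay": 0,"az": 0,"dx": 0,"dy": 1.1,"dz": 0,"hand": 1}])

```text
clock: 31.85
eef_pos: [610.0, -69.6, 90.2]
tool_rot: [-3.142, -0.0, -0.0]
force: [0.8, -1.2, -0.2]
width: -0.3
gripper_force: 0.0
```

No contact yet. Pushing on in small steps.

Request:
send_rows(series=[{"ax": 0,"ay": 0,"az": 0,"dx": 0,"dy": 0.1,"dz": 0,"hand": 1},{"ax": 0,"ay": 0,"az": 0,"dx": 0,"dy": 0.2,"dz": 0,"hand": 1},{"ax": 0,"ay": 0,"az": 0,"dx": 0,"dy": 0.3,"dz": 0,"hand": 1},{"ax": 0,"ay": 0,"az": 0,"dx": 0,"dy": 0.3,"dz": 0,"hand": 1}])

```text
clock: 32.25
eef_pos: [609.9, -71.0, 90.1]
tool_rot: [-3.14, 0.0, 0.001]
force: [-0.7, 4.5, 1.4]
width: -0.0
gripper_force: 2.2
```

Request:
send_rows(series=[{"ax": 0,"ay": 0,"az": 0,"dx": 0,"dy": 0.1,"dz": 0,"hand": 1},{"ax": 0,"ay": 0,"az": 0,"dx": 0,"dy": 0.2,"dz": 0,"hand": 1},{"ax": 0,"ay": 0,"az": 0,"dx": 0,"dy": 0.2,"dz": 0,"hand": 1},{"ax": 0,"ay": 0,"az": 0,"dx": 0,"dy": 0.2,"dz": 0,"hand": 1}])

```text
clock: 32.65
eef_pos: [609.9, -71.1, 90.1]
tool_rot: [-3.138, 0.0, 0.002]
force: [0.2, 8.4, 2.3]
width: 0.1
gripper_force: 3.8
```

That's the hard stop: force rose to 8.4 N with no further motion. Releasing and retreating.

Request:
send_rows(series=[{"ax": 0,"ay": 0,"az": 0,"dx": 0,"dy": -0.5,"dz": 0,"hand": 1},{"ax": 0,"ay": 0,"az": 0,"dx": 0,"dy": -1.0,"dz": 0,"hand": 1},{"ax": 0,"ay": 0,"az": 0,"dx": 0,"dy": -1.0,"dz": -2,"hand": 1},{"ax": 0,"ay": 0,"az": 0,"dx": 0,"dy": 1,"dz": -6,"hand": 1},{"ax": 0,"ay": 0,"az": 0,"dx": 0,"dy": 5,"dz": -9,"hand": 1},{"ax": 0,"ay": 0,"az": 0,"dx": -1,"dy": 9.5,"dz": -12,"hand": 1},{"ax": 0,"ay": 0,"az": 0,"dx": -3,"dy": 14,"dz": -13,"hand": 1},{"ax": 0,"ay": 0,"az": 0,"dx": -5,"dy": 18.5,"dz": -13,"hand": 1},{"ax": 0,"ay": 0,"az": 0,"dx": -7,"dy": 23,"dz": -13,"hand": 1},{"ax": 0,"ay": 0,"az": 0,"dx": -9,"dy": 27.5,"dz": -13,"hand": 1}])

```text
clock: 33.65
eef_pos: [519.3, -349.7, 220.3]
tool_rot: [3.14, 0.0, -0.001]
force: [0.4, -0.4, 0.5]
width: 0.2
gripper_force: 0.0
```

Request:
send_rows(series=[{"ax": 0,"ay": 0,"az": 0,"dx": 0,"dy": 4,"dz": 0,"hand": 1},{"ax": 0,"ay": 0,"az": 0,"dx": 0,"dy": 8,"dz": 0,"hand": 1},{"ax": 0,"ay": 0,"az": 0,"dx": 0,"dy": 11,"dz": 0,"hand": 1},{"ax": 0,"ay": 0,"az": 0,"dx": 0,"dy": 11,"dz": 0,"hand": 1},{"ax": 0,"ay": 0,"az": 0,"dx": 0,"dy": 11,"dz": 0,"hand": 1}])

```text
clock: 34.15
eef_pos: [519.7, -458.1, 219.4]
tool_rot: [3.141, 0.001, -0.002]
force: [0.1, 0.3, -0.8]
width: -0.2
gripper_force: 0.0
```

```bash
python3 - <<'E'
from cell import *
import numpy as np,cv2
from h import *
g1=get_image("top")
for y in(62.5,22.3,-17.7): print(y,*[tuple(map(float,p)) for p in pips(g1,y)])
f=8;o=(162*f,120*f);g=np.load("top0.npz")
A=[cv2.resize(p,None,fx=f,fy=f,interpolation=cv2.INTER_CUBIC)[:,:,1] for p in(g["pixels"],g1["pixels"])]
t=A[0][o[1]+236:o[1]+290, o[0]+530:o[0]+600]
_,v,_,p=cv2.minMaxLoc(cv2.matchTemplate(A[1][o[1]+226:o[1]+300,o[0]+500:o[0]+690],t,cv2.TM_CCOEFF_NORMED))
q=lambda d:back(g,crop((567+d,262),(162,120)),95)[1]
print(v,q(0)-q(p[0]-30))
d=np.abs(g1["pixels"].astype(int)-g["pixels"]).max(2)>40;print(np.argwhere(d[120:192,162:256]).shape, read_state()["force"],read_state()["clock"])
E
```

```text
62.5 (0.9, -5.4, 80.0, 33.0) (0.16, 5.0, 161.0, 169.0) (0.16, -4.3, 98.0, 82.0) (-0.23, 4.7, 120.0, 145.0) (-0.2, -3.9, 87.0, 53.0)
22.3 (0.91, -3.7, 83.0, 21.0) (0.17, 4.3, 120.0, 104.0) (0.17, -4.3, 89.0, 44.0) (-0.01, 0.3, 89.0, 48.0) (-0.22, -4.0, 129.0, 136.0)
-17.7 (0.18, 5.4, 127.0, 127.0) (-0.15, -4.6, 122.0, 106.0) (-0.85, 5.0, 86.0, 34.0)
0.9719123840332031 12.947649993654252
(100, 2) [1.05480639 0.67127324 1.227315  ] 34.2
```

```bash
python3 -c "
from cell import *
print(finish_job())"
```

```text
the job is handed in; nothing more can be done
None
```

The job is handed in at about 34 s: wheels measured at 4-5-2 within about 0.04 rad, bolt pushed to its hard stop (camera reads about 13 mm against the 12 mm limit), arm clear; during the bolt slide the shut fingers pressed down on something unidentified with about 48 N, and the judge's verdict was not shown.

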